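# Pin the hold-down bar of a coil tray fixture

## Task

Lock the hold-down bar over the coil tray: take the steel pin from its wooden stand, stand it in the hole of the bracket's upper lug, then ease the bar sideways by its knob until you feel the pin drop into the hidden eye of the bar's catch plate, and see that the pin is fully home and upright, its collar flat on the lug and not wedged aslant by the bar. Do not force the pin or drive the bar hard against it, leave it let go at rest, and leave the other things on the bench alone.

Things in the scene. Friction and masses are not known exactly. Their poses are not given: they have to be found in the camera images.
- pin: Loose steel pin, 86 mm long, 0.1 to 0.16 kg; starts upright in a 60 x 60 x 57 mm wooden stand, collar on the stand's top. Origin: centre of its lower nose, z up along it. Shank 12 mm diameter from 0 to 52 mm, its lowest 5 mm tapered to a 6 mm flat nose; collar 24 mm diameter, 52 to 56 mm; round grip 16 mm diameter, 56 to 86 mm.
- fixture: Fixed steel tray fixture: base plate 170 x 360 x 12 mm with a clear tray of coils (150 x 160 mm, top 42 mm above the table). Origin at table height under the tray's middle; z up. Bar pivot at x 0, y +120 mm; lug hole at x 0, y -120 mm. At the -y end stands a grey bracket with an overhanging lug 44 (x) x 80 (y) x 28 mm, its top 92 mm above the table.
- lug_hole (a point): Centre of the mouth of the upper lug's vertical through hole, 13.2 mm wide, on the lug's top face; axes as the fixture's. The bar's catch plate lies beneath, its top 30 mm below this point: while the holes are not in line a pin put in here stands on it, collar 22 mm above the lug. Fully home, the collar rests on the lug and the nose is 52 mm below this point.
- bar: Steel hold-down bar, 24 mm wide, 52 to 60 mm above the table, lying over the tray. Origin on its vertical pivot at table height; its -y axis runs along the bar towards the lug. Straight = parallel to the fixture's y axis; it starts swung 0.068 to 0.088 rad off, its end away from the robot, and swings level up to 0.09 rad either way, stays where it is left, and takes about 2 N at the knob to move.
- bar_end (a point): Middle of the bar's end, 240 mm from the pivot, on top of the catch plate: a steel plate 88 mm across the bar, 38 mm along it, 12 mm thick, with a vertical 13.2 mm eye at its middle. The plate is clamped up to 12 mm off this point to either side (bar's x), by how much is unknown. So eye and lug hole line up at an unknown bar angle within 0.05 rad of straight (0.01 more as the pin leans).
- knob (a point): Centre of the top of the bar's upright black knob, 18 mm diameter, 40 mm tall (60 to 100 mm above the table), 155 mm from the pivot and 85 mm from the bar's end; axes as the bar's. When the pin has dropped into the eye the bar is locked and moves no more than 2 mm or so either way; pushed hard to one side it leaves the pin aslant.
- bin: Bystander: open blue plastic bin 160 x 110 x 50 mm with coils; origin at the centre of its underside. To be left alone.
- phone: Bystander: black phone lying flat, 75 x 155 x 9 mm; origin at the centre of its underside. To be left alone.
- screwdriver: Bystander: screwdriver lying on the bench; to be left alone.
Not all that is in view belongs to the job. Of the things shaped like the pin, the steel one is meant.

How it is judged:
By the outcome, as a careful person would: the job done as asked, in the order asked, and still so for the second after the job is handed in, with the robot touching nothing.
It also fails if it takes over 58 s, if anything falls off the work surface, if the arm or the gripper's body presses on something with over 40 N, if the wrist force passes 120 N, or if a joint passes its speed limit or range.

## Robot

A 6-joint arm with a two-finger parallel gripper is mounted at the origin on the work surface. World frame = base frame: x ahead of the robot, y to its left, z up, the work surface at z = 0. Lengths are in m, angles in rad, forces in N, time in s.
With the tool pointing down it reaches from about 0.25 to 0.8 m from the base axis. Payload 8.5 kg.
Tool frame: the origin (TCP) lies at the very end of the fingers, on their centre line; the grasp point (between the pads) lies 19 mm behind it (env.grip_point_offset is the distance from the TCP to the grasp point, in m); y points along the fingers, z is the direction in which the jaws open and shut, and the axes are right-handed (so a half turn about y gives the same grasp; the last joint's range is limited). The gripper opens to 85 mm and grips with 20 to 120 N. Pads are 22 mm wide; open, the fingers measure 114 mm over their backs; the gripper's body (76 mm by 85 mm) begins 54 mm behind the grasp point. The pads swing forward as they close: fully open they stand 13 mm farther back than shut.
Start: joints at [-1.19, 0.238, -0.013, 1.319, 0, 1.571], TCP at [0.195, -0.487, 0.231] pointing down, gripper open.
Joint ranges: [-2.66, 2.66], [-1.03, 1.9], [-1.14, 1.46], [-1.82, 2.27], [-1.45, 1.34], [-3.14, 3.14]. Speed limits (rad/s): [2.22, 2.22, 2.79, 3.14, 3.14, 3.14].

## Interface

Orientations are given as a unit quaternion [x, y, z, w].
In Python, from cell import env gives the robot as it stands.
- The arm moves only by the tool apply_moves, never from a script. Its argument "rows" is a list of rows, each a list of 3 entries, a list of its own where there are three numbers: the opening, from -1 (shut) to 1 (fully open), then the shift along the world's x, y, z in units of 30 mm (1.0 is 30 mm), then the turn about the world's z in rad. A call has 1 to 12 rows; each row is the pose to reach, as a shift and turn from the pose commanded when the call began; what a row does not reach only later rows make up. A row lasts 1/12 s, in which the tool goes at most 41.7 mm and 7.16 degrees, less where a joint would pass 70% of its speed; a pose out of reach is approached as far as the arm can. A call with a gripper value outside its range is refused whole. The fingers move at their own pace and stop on an object; "newtons" is the grip in N (left out, the last holds). Time passes only in rows, so rows that repeat a pose let the fingers close. It gives the time, the measured TCP pose, the force and the opening at its end, in the units of the state.
- env.get_obs(): the state, without advancing time (a new reading comes with each control period).
- env.read_camera(name): name is "side" or "top"; returns (picture, depth): 420x560x3 uint8, red, green, blue; 420x560 float32, m along the optical axis (not along the pixel's ray), 0 where there is no reading.
- env.camera_model(name): a dict with "mtx" (3x3 intrinsics, pixels), "dist" ([k1, k2, p1, p2, k3] as OpenCV has them; the pictures are not rectified), "R" (3x3) and "t" (3): a world point X has camera coordinates R X + t. Camera axes: x right, y down, z forward; pixel columns grow to the right and rows downward; lengths in m; the calibration is good to about 2 mm. A picture is of the moment at which its call begins. camera_model takes no time and is no camera call.
- env.job_done(): hands the job in, once; it reports no verdict.
The state is a dict: "time": time; "qpos": joint angles; "joint_vel": joint speeds; "joint_efforts": joint torques, N m; "eef_pos": TCP position; "eef_rot": TCP orientation; "ft_force": force on the tool from outside, world axes, zero at the start; "wrist_torque": the same for the moment, N m; "finger_gap": finger opening in m.
Only numpy, scipy, OpenCV 4.12 (cv2) and the standard library are available. Lean on these libraries where they do the work, as an engineer would, in place of code of your own. Each camera call takes 0.05 s, during which the arm holds its last target. There are 200 camera calls.

## Working session

There is one attempt and no reset: what is moved stays moved. The work goes in short steps, Python scripts to look and compute and a tool call to move; the robot and the scene stay as the last step left them, time stands still between calls to the robot, and variables do not carry over. Pictures are saved under pics/ and viewed, about 8 in all and at most 12, crops included, and the job is handed in when it is done.

Besides the shell and the picture viewer there is one more tool, called after "Emit:" as name([rows], argument=value, ...), one row to a line, values as JSON. apply_moves: Moves the arm, as the interface text tells. Its arguments: {"type":"object","properties":{"rows":{"type":"array"},"newtons":{"type":"number"}},"required":["rows"]}

```bash
mkdir -p pics; cat > h.py <<'E'
import numpy as np, cv2
from cell import env
def cam(n):
    p,d=env.read_camera(n); return p,d
def save(n,f):
    p,d=cam(n); cv2.imwrite(f'pics/{f}.png',p[:,:,::-1]); np.savez(f'pics/{f}.npz',p=p,d=d); return p,d
def ray(n,uv):
    m=env.camera_model(n); uv=np.array(uv,float).reshape(-1,1,2)
    q=cv2.undistortPoints(uv,np.array(m['mtx']),np.array(m['dist'])).reshape(-1,2)
    R=np.array(m['R']);t=np.array(m['t'])
    return -R.T@t, np.c_[q,np.ones(len(q))]@R
def onz(n,uv,z):
    o,d=ray(n,uv); return o+d*((z-o[2])/d[:,2])[:,None]
def ptd(n,uv,dep):
    o,d=ray(n,uv); return o+d*np.array(dep).reshape(-1,1)
def proj(n,X):
    m=env.camera_model(n); return cv2.projectPoints(np.array(X,float).reshape(-1,1,3),cv2.Rodrigues(np.array(m['R']))[0],np.array(m['t'],float),np.array(m['mtx']),np.array(m['dist']))[0].reshape(-1,2)
E
python3 - <<'E'
from h import *
for n in('top','side'):
    save(n,n+'0'); m=env.camera_model(n); print(n,ray(n,[[280,210]]),m['mtx'][0][0])
print(env.get_obs())
E
```

```text
top (array([ 0.46006581, -0.06007997,  1.03294239]), array([[ 0.1592189 , -0.00726931, -0.98723621]])) 380.27589350910097
side (array([0.4906533 , 0.94337351, 0.70774871]), array([[ 0.0987011 , -0.85773255, -0.5045361 ]])) 433.93814928116245
{'time': 0.1, 'qpos': array([-1.18997760e+00,  2.38733683e-01, -1.41690967e-02,  1.31924963e+00,
        2.28647496e-05,  1.57080936e+00]), 'joint_vel': array([-0.00036471, -0.00100804,  0.00150593, -0.00073185, -0.00076398,
       -0.00047971]), 'joint_efforts': array([ 5.36725838e-04, -5.39721072e+01,  3.46999168e+01,  1.33861604e-02,
        1.60852989e-05, -1.24855113e-06]), 'eef_pos': array([ 0.1949919 , -0.48701966,  0.23073551]), 'eef_rot': array([-0.13390589,  0.69480015, -0.69385553,  0.13374028]), 'ft_force': array([ 0.34069035, -0.01661329,  0.04731449]), 'wrist_torque': array([-0.06008484, -0.01538495,  0.01668484]), 'finger_gap': 0.08552812986925142}
```

View pics/top0.png

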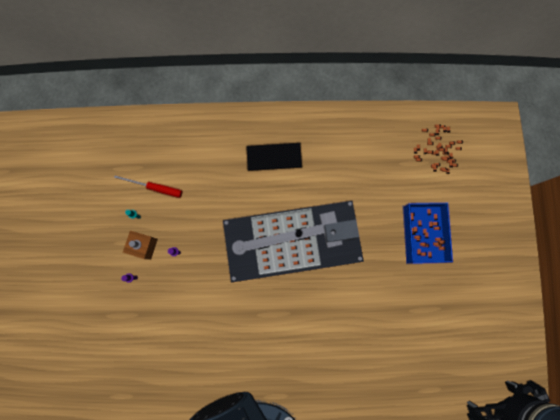

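View pics/side0.png

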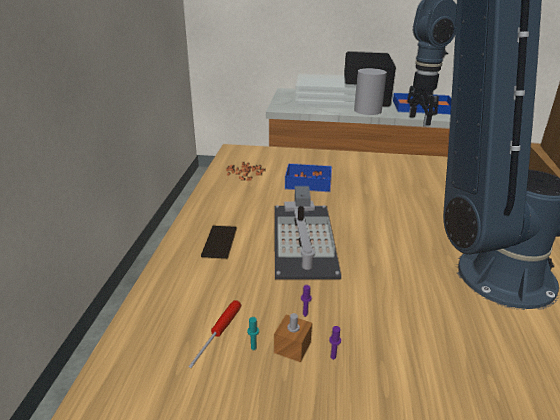

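The top view shows the stand with the steel pin at about (137,244), with coloured decoy pins round it. The fixture is at (293,241), lug (343,233), knob (299,233). The side view has the pin at (293,322). I'll enlarge these areas to measure them.

```bash
python3 - <<'E'
from h import *
t=cv2.imread('pics/top0.png');s=cv2.imread('pics/side0.png')
A=cv2.resize(t[190:290,210:370],None,fx=5,fy=5,interpolation=cv2.INTER_CUBIC)[:, :800]
cv2.imwrite('pics/cA.png',A)
B=cv2.resize(t[200:290,110:190],(480,540),interpolation=cv2.INTER_CUBIC)
C=cv2.resize(s[280:370,270:320],(300,540),interpolation=cv2.INTER_CUBIC)
cv2.imwrite('pics/cB.png',np.hstack([B,C]))
d=np.load('pics/top0.npz')['d']; 
for (u,v) in [(136,243),(137,244),(130,240),(150,245),(343,233),(333,232),(345,238),(350,230),(299,232),(238,247),(270,242)]:
    print(u,v,ptd('top',[[u,v]],[d[v,u]]).round(4))
E
```

```text
136 243 [[0.5351 0.2966 0.0862]]
137 244 [[0.5332 0.297  0.078 ]]
130 240 [[0.5456 0.3246 0.0553]]
150 245 [[0.533  0.2759 0.0408]]
343 233 [[ 0.5508 -0.2225  0.0937]]
333 232 [[ 0.557  -0.2023  0.062 ]]
345 238 [[ 0.5384 -0.2274  0.0916]]
350 230 [[ 0.5579 -0.2404  0.0937]]
299 232 [[ 0.5548 -0.1127  0.0998]]
238 247 [[0.5228 0.0411 0.0669]]
270 242 [[ 0.5347 -0.0401  0.0578]]
```

View pics/cA.png

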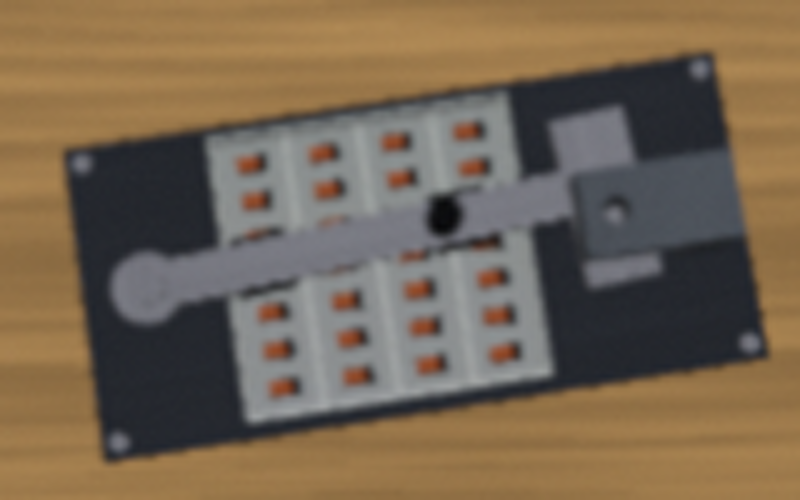

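View pics/cB.png

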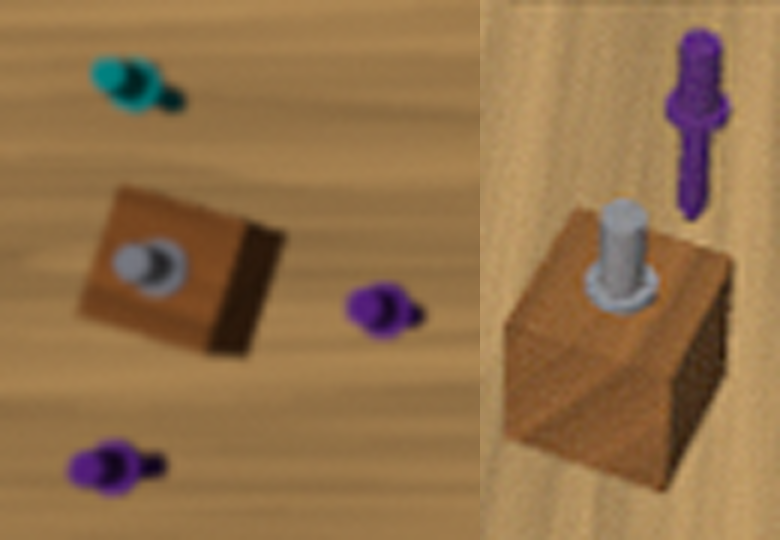

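The crops give me the base-plate screws, the lug hole (about (615,210) in crop A), the knob (444,214) and the pivot (148,288). The pin top is at (132,263) and the collar at (155,267) in crop B. In the side view the pin top is at (623,212). Next I'll triangulate.

```bash
cat > m.py <<'E'
from h import *
tp=lambda x,y,s,ox,oy:[(x+.5)/s-.5+ox,(y+.5)/s-.5+oy]
A=lambda x,y:tp(x,y,5,210,190); B=lambda x,y:tp(x,y,6,110,200); C=lambda x,y:tp(x-480,y,6,270,280)
print('screws',onz('top',[A(82,163),A(700,69),A(750,343),A(118,441)],.012).round(4))
cor=onz('top',[A(65,150),A(712,53),A(768,355),A(105,462)],.012)
c=cor.mean(0);e=(cor[1]-cor[0]+cor[2]-cor[3]); e/=np.linalg.norm(e); print('corners',cor.round(4),'c',c,'dir -y',e,'hole',c+.12*e,'pivot',c-.12*e)
print('hole',onz('top',[A(615,210)],.092)); print('knob',onz('top',[A(444,214)],.1)); print('piv',onz('top',[A(148,288)],.067))
print('pin top',onz('top',[B(131,264)],.091),'collar',onz('top',[B(157,267)],.0605),'side top',onz('side',[C(623,213)],.091),'side collar',onz('side',[C(622,282)],.061))
for n,x,y in(('teal',110,73),('pur1',367,306),('pur2',86,467)): print(n,onz('top',[B(x,y)],.086))
print('stand top',onz('top',[B(118,187),B(247,222),B(207,353),B(78,313)],.057))
E
python3 m.py; python3 - <<'E'
from h import *
# side-view depth of purples tops
d=np.load('pics/side0.npz')['d']
for u,v in[(306,290),(335,330),(252,321),(293,318)]: print(ptd('side',[[u,v]],[d[v,u]]).round(3))
E
```

```text
screws [[ 0.5939  0.0792  0.012 ]
 [ 0.6396 -0.2585  0.012 ]
 [ 0.49   -0.2786  0.012 ]
 [ 0.4449  0.0598  0.012 ]]
corners [[ 0.6011  0.0885  0.012 ]
 [ 0.6484 -0.2656  0.012 ]
 [ 0.4833 -0.288   0.012 ]
 [ 0.434   0.0667  0.012 ]] c [ 0.54172517 -0.0995871   0.012     ] dir -y [ 0.13494925 -0.99085251  0.        ] hole [ 0.55791908 -0.2184894   0.012     ] pivot [0.52553126 0.01931521 0.012     ]
hole [[ 0.55498216 -0.19695227  0.092     ]]
knob [[ 0.5538362  -0.11121949  0.1       ]]
piv [[0.52219579 0.03800076 0.067     ]]
pin top [[0.53342399 0.30654421 0.091     ]] collar [[0.53437385 0.30687779 0.0605    ]] side top [[0.53477738 0.30432495 0.091     ]] side collar [[0.53415236 0.30612178 0.061     ]]
teal [[0.61514648 0.32112408 0.086     ]]
pur1 [[0.51507947 0.2074339  0.086     ]]
pur2 [[0.44968929 0.32466289 0.086     ]]
stand top [[0.56962252 0.32694408 0.057     ]
 [0.55361162 0.26912987 0.057     ]
 [0.49746313 0.2848908  0.057     ]
 [0.51516824 0.34248567 0.057     ]]
[[0.515 0.216 0.083]]
[[0.451 0.332 0.088]]
[[0.615 0.327 0.087]]
[[0.535 0.312 0.091]]
```

Emit:
apply_moves([
  [0, [5.6, 13.2, 0], 1.33],
  [0, [5.6, 13.2, 0], 1.33],
  [0, [5.6, 13.2, 0], 1.33],
  [0, [5.6, 13.2, 0], 1.33],
  [0, [5.6, 13.2, 0], 1.33],
  [0, [5.6, 13.2, 0], 1.33],
  [0, [5.6, 13.2, 0], 1.33],
  [0, [5.6, 13.2, 0], 1.33],
  [0, [5.6, 13.2, 0], 1.33],
  [0, [5.6, 13.2, 0], 1.33],
  [0, [5.6, 13.2, 0], 1.33],
  [0, [5.6, 13.2, 0], 1.33],
], newtons=30)

```text
time: 1.1
eef_pos: [0.3639, -0.0886, 0.2311]
eef_rot: [-0.536, 0.461, -0.461, 0.536]
ft_force: [-0.6, 0.1, -0.4]
finger_gap: 0.0426
```

Emit:
apply_moves([
  [0, [5.7, 13.23, 0], 0],
  [0, [5.7, 13.23, 0], 0],
  [0, [5.7, 13.23, 0], 0],
  [0, [5.7, 13.23, 0], 0],
  [0, [5.7, 13.23, 0], 0],
  [0, [5.7, 13.23, 0], 0],
  [0, [5.7, 13.23, -1], 0],
  [0, [5.7, 13.23, -2], 0],
  [0, [5.7, 13.23, -3], 0],
  [0, [5.7, 13.23, -3], 0],
  [0, [5.7, 13.23, -3], 0],
  [0, [5.7, 13.23, -3], 0],
])

```text
time: 2.1
eef_pos: [0.5345, 0.3081, 0.1352]
eef_rot: [0.536, -0.465, 0.463, -0.532]
ft_force: [-0.7, -0.5, 0.1]
finger_gap: 0.0427
```

```bash
python3 - <<'E'
from h import *
p,d=save('side','s1'); o=env.get_obs(); print(o['time'],o['eef_pos'],o['ft_force'])
q=proj('side',[o['eef_pos'],[.534,.306,.091]]); print(q)
u,v=q[1].astype(int); im=cv2.imread('pics/s1.png')[v-70:v+50,u-60:u+60]
cv2.imwrite('pics/s1c.png',cv2.resize(im,None,fx=5,fy=5,interpolation=cv2.INTER_CUBIC)); print(u,v)
E
```

```text
2.15 [0.5338083  0.306086   0.13727818] [ 0.00715865 -0.90710483  0.12865154]
[[294.45643056 298.20802282]
 [293.72560382 315.70940655]]
293 315
```

View pics/s1c.png

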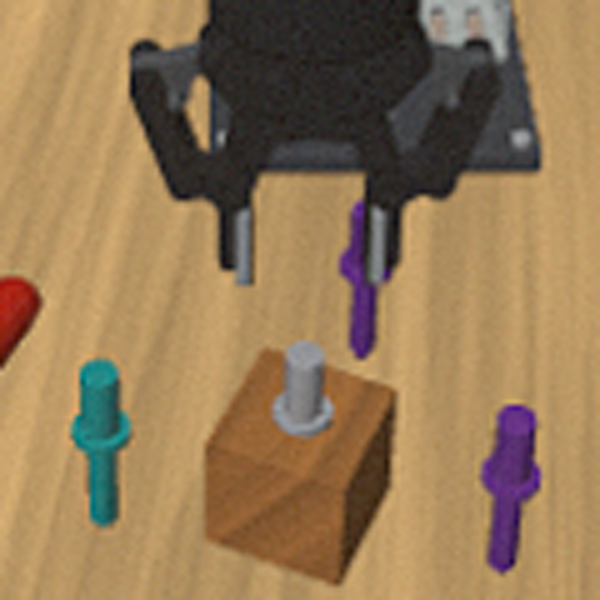

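Emit:
apply_moves([
  [0, [0, 0, -1], 0],
  [0, [0, 0, -1.8], 0],
  [0, [0, 0, -2.3], 0],
  [0, [0, 0, -2.57], 0],
  [0, [0, 0, -2.57], 0],
  [0, [0, 0, -2.57], 0],
  [0, [0, 0, -2.57], 0],
  [-1, [0, 0, -2.57], 0],
  [-1, [0, 0, -2.57], 0],
  [-1, [0, 0, -2.57], 0],
  [-1, [0, 0, -2.57], 0],
  [-1, [0, 0, -2.57], 0],
])

```text
time: 3.15
eef_pos: [0.5346, 0.3058, 0.0653]
eef_rot: [-0.533, 0.464, -0.464, 0.534]
ft_force: [0.1, -1.1, 5.8]
finger_gap: 0.0148
```

Emit:
apply_moves([
  [-1, [0, 0, 0], 0],
  [-1, [0, 0, 0.3], 0],
  [-1, [0, 0, 0.9], 0],
  [-1, [0, 0, 1.7], 0],
  [-1, [0, 0, 2.5], 0],
  [-1, [0, 0, 3.3], 0],
  [-1, [0, 0, 4], 0],
  [-1, [0, 0, 4], 0],
  [-1, [0, 0, 4], 0],
])

```text
time: 3.9
eef_pos: [0.5346, 0.3059, 0.1856]
eef_rot: [-0.533, 0.464, -0.464, 0.535]
ft_force: [0.4, -0.8, -2.7]
finger_gap: 0.0149
```

```bash
python3 - <<'E'
from h import *
p,d=save('side','s2'); o=env.get_obs(); print(o['time'],o['eef_pos'],o['ft_force'],o['wrist_torque'],o['finger_gap'])
u,v=proj('side',[o['eef_pos']])[0].astype(int); im=cv2.imread('pics/s2.png')[v-40:v+60,u-50:u+50]
cv2.imwrite('pics/s2c.png',cv2.resize(im,None,fx=5,fy=5,interpolation=cv2.INTER_CUBIC)); print(u,v)
E
```

```text
3.95 [0.53394473 0.30555163 0.18416282] [-0.59990319 -0.43036025 -2.35953865] [ 0.00218422 -0.02306574  0.03749128] 0.015065796655832037
295 279
```

View pics/s2c.png

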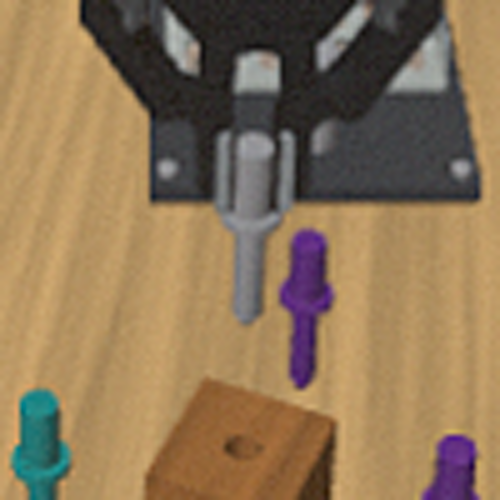

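Emit:
apply_moves([
  [-1, [0, -0.6, 0], 0],
  [-1, [0.1, -1.6, 0], 0],
  [-1, [0.1, -2.8, 0], 0],
  [-1, [0.2, -4, 0], 0],
  [-1, [0.2, -5.2, 0], 0],
  [-1, [0.3, -6.4, 0], 0],
  [-1, [0.3, -7.6, 0], 0],
  [-1, [0.4, -8.8, 0], 0],
  [-1, [0.4, -10, 0], 0],
  [-1, [0.5, -11.2, 0], 0],
  [-1, [0.6, -12.4, 0], 0],
  [-1, [0.7, -13.5, 0], 0],
])

```text
time: 4.95
eef_pos: [0.554, -0.1013, 0.1827]
eef_rot: [0.534, -0.465, 0.463, -0.533]
ft_force: [1.0, 1.0, -1.6]
finger_gap: 0.0148
```

Emit:
apply_moves([
  [-1, [0, -1, 0], 0],
  [-1, [0, -1.9, 0], 0],
  [-1, [0, -2.6, 0], 0],
  [-1, [0, -3.1, 0], 0],
  [-1, [0, -3.28, -0.2], 0],
  [-1, [0, -3.28, -0.4], 0],
  [-1, [0, -3.28, -0.7], 0],
  [-1, [0, -3.28, -0.7], 0],
  [-1, [0, -3.28, -0.7], 0],
])

```text
time: 5.7
eef_pos: [0.5546, -0.1964, 0.1622]
eef_rot: [0.534, -0.464, 0.463, -0.534]
ft_force: [-0.6, 0.3, -0.6]
finger_gap: 0.0147
```

```bash
python3 - <<'E'
from h import *
o=env.get_obs(); e=o['eef_pos']; print(o['time'],e,o['eef_rot'],o['ft_force'],o['wrist_torque'],o['finger_gap'])
im=[]
n0=e-[0,0,.06]
for n,pt in(('side',n0),('top',[.555,-.1975,.092])):
    p,d=save(n,n+'3'); u,v=proj(n,[pt])[0].astype(int)
    b=p[v-40:v+40,u-40:u+40,::-1]; im.append(cv2.resize(b,(400,400),interpolation=cv2.INTER_CUBIC)); print(n,u-40,v-40,proj(n,[n0,n0+[0,0,.086],[.555,-.1975,.092]]))
cv2.imwrite('pics/c3.png',np.hstack(im))
print(proj('side',[[.534,.3056,.125],[.534,.3056,.211]]))
E
```

```text
5.7 [ 0.55459954 -0.19641501  0.16218459] [ 0.53430181 -0.46413723  0.46269276 -0.53386666] [-0.58302304  0.26491563 -0.63410391] [ 0.0457474  -0.03460863 -0.0210632 ] 0.014707096226062307
side 262 152 [[302.6654361  192.71465599]
 [303.73744538 166.28605222]
 [302.43604798 195.54926406]]
top 292 191 [[332.97097228 231.33182033]
 [338.4078194  227.33874607]
 [332.81858344 231.58850519]]
[[294.20887569 302.78450404]
 [295.46710522 267.85788298]]
```

View pics/c3.png

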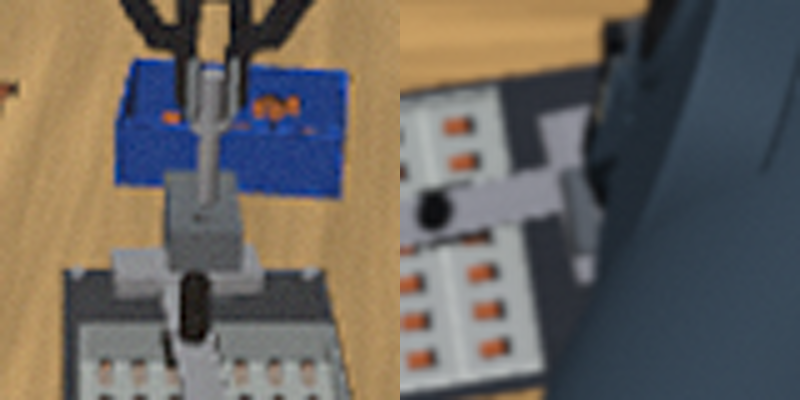

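The side view shows the pin hanging upright just above the lug. The nose is at crop (206,203) and the dark hole at about (201,216). I'll measure the hole centroid from the unobstructed pictures.

```bash
python3 - <<'E'
from h import *
for n,(u0,u1,v0,v1) in(('side',(293,312,186,206)),('top',(324,343,223,241))):
    g=cv2.cvtColor(cv2.imread(f'pics/{n}0.png'),cv2.COLOR_BGR2GRAY)[v0:v1,u0:u1]; print(n,u0,v0); print(g)
E
```

```text
side 293 186
[[ 62  75  95  96  96  97  98  96  95  94  89  96  98  95  95  86  70  62
   64]
 [ 62  82 107 112 109 107 110 109 110 112 109 107 105 111 113 105  70  57
   60]
 [ 55  73  97 110 102 108 107 104 112 108 102 105 112 108 105 102  79  65
   55]
 [113 103  88 105 110 107 104 108 109 105 102 108 104 108 102 103  90  62
   61]
 [156 141  87 106 103 104 107 109 104 103 108 109 110 103 104  97  99  93
   88]
 [151 142  79 102 107 110 107 104 104 104 101 104 104 108 106 107 116 135
  129]
 [159 137  76 102 108 105 103 107 102 103 104 105 108 108 102  99 111 131
  136]
 [155 130  76 106 103 104 105 107 106 110 106 106 108 104 101 103 112 127
  137]
 [149 116  73 108 104 106 102 102  94 102 101 103 103 104 104 105 108 126
  141]
 [152 115  70 104 109 103 101  90  69  85  93  96 101 106 101 103 106 125
  140]
 [157 115  67 107 106 104 107 101  86  88  97  98  99 101 101 102 100 119
  142]
 [152 117  68 101 105 102 103 105 107 101 103 104 103 103 104 101  96 113
  138]
 [153 111  63  88  95  92  97  97  92  91  94  94  94  94  96  91  94 111
  142]
 [151 113  66  85  93  84  86  88 
[... 1304 characters left out ...]
  97 112 108  82  66  72  80  82  81  81  82
   82]
 [ 79  66  64  76  79  79  84  98 114 111  91  74  76  79  82  81  81  80
   81]
 [ 66  64  62  71  80  80  79  86  95  99  88  80  78  80  81  80  80  81
   81]
 [ 57  60  60  71  78  79  78  78  81  85  83  79  79  80  79  81  80  80
   80]
 [ 50  56  59  69  76  79  78  77  78  80  79  79  79  79  79  80  80  80
   81]
 [ 48  53  56  68  77  78  78  76  78  80  80  79  80  80  79  81  81  81
   81]
 [ 43  51  54  68  77  78  78  78  80  79  81  81  79  79  81  80  78  79
   78]
 [ 42  47  52  63  75  77  78  79  80  78  77  76  76  77  76  75  71  68
   63]
 [ 41  47  50  57  69  72  76  76  77  74  70  70  70  73  77  80  82  75
   57]]
```

Emit:
apply_moves([
  [-1, [0, 0, -0.15], 0],
  [-1, [0, 0, -0.3], 0],
  [-1, [0, 0, -0.4], 0],
  [-1, [0, 0, -0.5], 0],
  [-1, [0, 0, -0.5], 0],
])

```text
time: 6.22
eef_pos: [0.5549, -0.1979, 0.1475]
eef_rot: [0.534, -0.464, 0.464, -0.534]
ft_force: [0.2, -1.8, -1.4]
finger_gap: 0.0149
```

Emit:
apply_moves([
  [-1, [0, 0, -0.05], 0],
  [-1, [0, 0, -0.1], 0],
  [-1, [0, 0, -0.1], 0],
])

```text
time: 6.47
eef_pos: [0.5551, -0.198, 0.145]
eef_rot: [0.534, -0.464, 0.464, -0.534]
ft_force: [1.0, -1.0, -2.0]
finger_gap: 0.0149
```

Emit:
apply_moves([
  [-1, [0, 0, -0.07], 0],
  [-1, [0, 0, -0.14], 0],
  [-1, [0, 0, -0.2], 0],
  [-1, [0, 0, -0.2], 0],
])

```text
time: 6.8
eef_pos: [0.555, -0.1979, 0.1388]
eef_rot: [0.534, -0.464, 0.464, -0.534]
ft_force: [0.6, -1.1, -1.5]
finger_gap: 0.0148
```

Emit:
apply_moves([
  [-1, [0, 0, -0.07], 0],
  [-1, [0, 0, -0.14], 0],
  [-1, [0, 0, -0.2], 0],
  [-1, [0, 0, -0.2], 0],
])

```text
time: 7.13
eef_pos: [0.555, -0.1979, 0.1328]
eef_rot: [0.534, -0.464, 0.464, -0.534]
ft_force: [0.4, -1.7, -1.9]
finger_gap: 0.0154
```

Emit:
apply_moves([
  [-1, [0, 0, -0.1], 0],
  [-1, [0, 0, -0.2], 0],
  [-1, [0, 0, -0.27], 0],
  [-1, [0, 0, -0.27], 0],
])

```text
time: 7.47
eef_pos: [0.555, -0.1979, 0.1245]
eef_rot: [0.534, -0.464, 0.464, -0.534]
ft_force: [0.9, -2.8, -3.4]
finger_gap: 0.0146
```

Emit:
apply_moves([
  [-0.3, [0, 0, 0], 0],
  [0, [0, 0, 0], 0],
  [0, [0, 0, 0], 0],
  [0, [0, 0, 0.1], 0],
  [0, [0, 0, 0.5], 0],
  [0, [0, 0, 1], 0],
  [0, [0, 0, 1.6], 0],
  [0, [0, 0, 1.6], 0],
])

```text
time: 8.13
eef_pos: [0.5565, -0.1982, 0.1766]
eef_rot: [-0.533, 0.462, -0.465, 0.534]
ft_force: [0.8, 0.0, 1.0]
finger_gap: 0.0428
```

```bash
python3 - <<'E'
from h import *
o=env.get_obs(); e=o['eef_pos']; print(o['time'],e,o['ft_force'],o['finger_gap'])
p,d=save('side','s4'); g=p[140:220,262:342,::-1]
cv2.imwrite('pics/c4.png',cv2.resize(g,(640,640),interpolation=cv2.INTER_CUBIC))
print(proj('side',[[.555,-.1975,.148],[.555,-.1975,.114],[.555,-.1975,.092],[.555,-.1975,.126]]))
E
```

```text
8.1333 [ 0.55654521 -0.19823466  0.17664572] [0.81234069 0.02917868 0.96453244] 0.042821276085798755
[[303.11967729 178.68382429]
 [302.701623   189.01048346]
 [302.43604798 195.54926406]
 [302.84810713 185.39677968]]
```

View pics/c4.png

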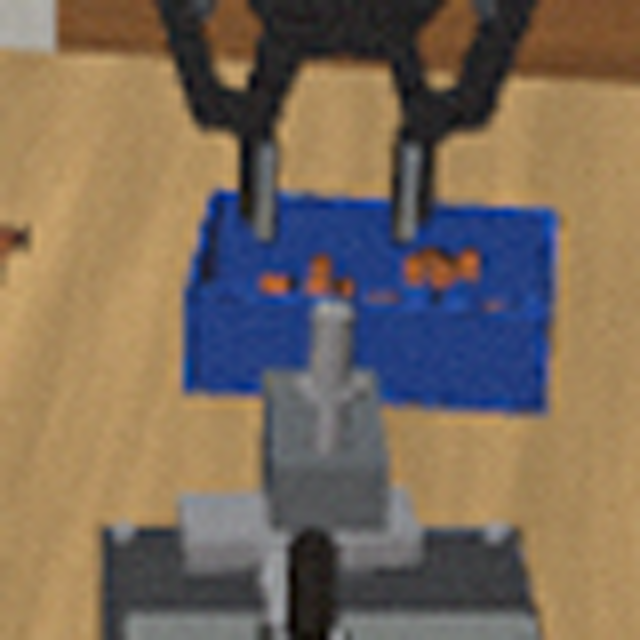

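The pin stands on the catch plate, upright, collar clear of the lug: its top is at about row 178, as predicted. Next, the knob.

Emit:
apply_moves([
  [0, [0, 1, 0], 0],
  [0, [0, 2, 0], 0],
  [0, [-0.03, 2.87, 0], 0],
  [0, [-0.03, 2.87, -0.8], 0],
  [0, [-0.03, 2.87, -1.8], 0],
  [0, [-0.03, 2.87, -2.6], 0],
  [0, [-0.03, 2.87, -3.1], 0],
  [0, [-0.03, 2.87, -3.35], 0],
  [-0.4, [-0.03, 2.87, -3.35], 0],
  [-0.4, [-0.03, 2.87, -3.35], 0],
  [-0.4, [-0.03, 2.87, -3.35], 0],
])

```text
time: 9.1
eef_pos: [0.5549, -0.1119, 0.0735]
eef_rot: [-0.533, 0.463, -0.464, 0.534]
ft_force: [0.3, -0.3, 0.6]
finger_gap: 0.0255
```

```bash
python3 - <<'E'
from h import *
o=env.get_obs(); e=o['eef_pos']; print(o['time'],e,o['ft_force'],o['finger_gap'])
p,d=save('side','s5'); q=p[150:250,250:350,::-1]
cv2.imwrite('pics/c5.png',cv2.resize(q,(600,600),interpolation=cv2.INTER_CUBIC))
E
```

```text
9.1 [ 0.55485523 -0.11193829  0.073511  ] [ 0.31399555 -0.3020899   0.63658567] 0.025454099212393874
```

View pics/c5.png

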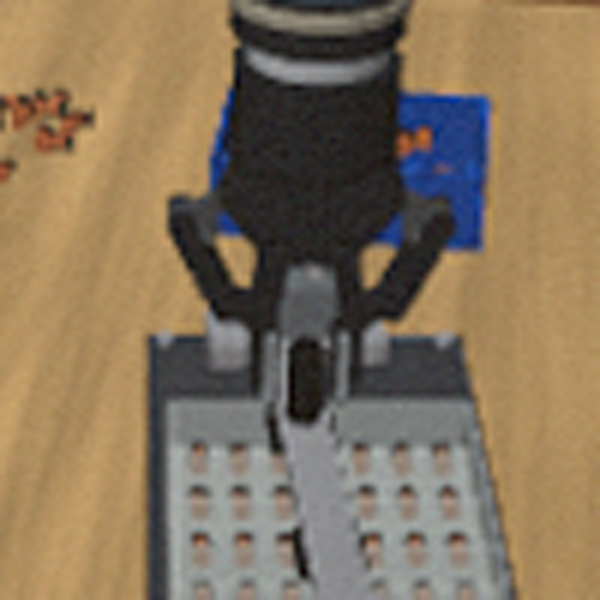

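Emit:
apply_moves([
  [-0.4, [-0.03, 0, 0], 0],
  [-0.4, [-0.07, -0.01, 0], 0],
  [-0.4, [-0.1, -0.01, 0], 0],
  [-0.4, [-0.1, -0.01, 0], 0],
])

```text
time: 9.48
eef_pos: [0.5511, -0.1121, 0.0729]
eef_rot: [-0.534, 0.464, -0.464, 0.534]
ft_force: [-0.1, -0.3, -0.2]
finger_gap: 0.0256
```

Emit:
apply_moves([
  [-0.4, [-0.02, 0, 0], 0],
  [-0.4, [-0.04, 0, 0], 0],
  [-0.4, [-0.06, -0.01, 0], 0],
  [-0.4, [-0.06, -0.01, 0], 0],
])

```text
time: 9.82
eef_pos: [0.5498, -0.1123, 0.0727]
eef_rot: [-0.534, 0.464, -0.464, 0.534]
ft_force: [1.5, 1.7, -0.5]
finger_gap: 0.0258
```

Emit:
apply_moves([
  [-0.4, [-0.02, 0, 0], 0],
  [-0.4, [-0.04, 0, 0], 0],
  [-0.4, [-0.06, -0.01, 0], 0],
  [-0.4, [-0.06, -0.01, 0], 0],
])

```text
time: 10.15
eef_pos: [0.5477, -0.1128, 0.0727]
eef_rot: [0.534, -0.464, 0.464, -0.534]
ft_force: [1.9, 0.1, 1.6]
finger_gap: 0.0249
```

Emit:
apply_moves([
  [-0.4, [-0.01, 0, 0], 0],
  [-0.4, [-0.02, 0, 0], 0],
  [-0.4, [-0.03, 0, 0], 0],
  [-0.4, [-0.04, -0.01, 0], 0],
  [-0.4, [-0.05, -0.01, 0], 0],
  [-0.4, [-0.05, -0.01, 0], 0],
])

```text
time: 10.65
eef_pos: [0.546, -0.113, 0.0726]
eef_rot: [0.534, -0.464, 0.464, -0.534]
ft_force: [2.3, -0.5, 1.6]
finger_gap: 0.0256
```

Emit:
apply_moves([
  [-0.4, [-0.01, 0, 0], 0],
  [-0.4, [-0.02, 0, 0], 0],
  [-0.4, [-0.03, 0, 0], 0],
  [-0.4, [-0.04, -0.01, 0], 0],
  [-0.4, [-0.05, -0.01, 0], 0],
  [-0.4, [-0.06, -0.01, 0], 0],
])

```text
time: 11.15
eef_pos: [0.544, -0.1131, 0.0723]
eef_rot: [0.534, -0.464, 0.464, -0.534]
ft_force: [1.0, 0.4, -1.4]
finger_gap: 0.0253
```

Emit:
apply_moves([
  [-0.4, [-0.01, 0, 0], 0],
  [-0.4, [-0.02, 0, 0], 0],
  [-0.4, [-0.03, 0, 0], 0],
  [-0.4, [-0.04, -0.01, 0], 0],
  [-0.4, [-0.05, -0.01, 0], 0],
  [-0.4, [-0.06, -0.01, 0], 0],
])

```text
time: 11.65
eef_pos: [0.5428, -0.1134, 0.0726]
eef_rot: [-0.534, 0.464, -0.464, 0.534]
ft_force: [3.4, 2.2, -3.5]
finger_gap: 0.0257
```

Emit:
apply_moves([
  [-0.4, [-0.01, 0, 0], 0],
  [-0.4, [-0.02, 0, 0], 0],
  [-0.4, [-0.03, 0, 0], 0],
  [-0.4, [-0.04, 0, 0], 0],
])

```text
time: 11.98
eef_pos: [0.5425, -0.1135, 0.0726]
eef_rot: [-0.533, 0.463, -0.464, 0.534]
ft_force: [9.1, 1.4, -7.1]
finger_gap: 0.0253
```

The force rose to 9 N and the tool stopped following, which suggests the pin has caught. I'll back off, lift clear and look.

Emit:
apply_moves([
  [-0.4, [0.04, 0, 0], 0],
  [-0.4, [0.08, 0, 0], 0],
  [-0.4, [0.1, 0.01, 0], 0],
  [-0.1, [0.1, 0.01, 0], 0],
  [-0.1, [0.1, 0.01, 0], 0],
  [-0.1, [0.1, 0.01, 0.6], 0],
  [-0.1, [0.1, 0.01, 1.6], 0],
  [-0.1, [0.1, 0.01, 2.8], 0],
  [-0.1, [0.1, 1.2, 3.6], 0],
  [-0.1, [0.1, 2.4, 3.6], 0],
  [-0.1, [0.1, 3.6, 3.6], 0],
  [-0.1, [0.1, 4.5, 3.6], 0],
])

```text
time: 12.98
eef_pos: [0.5441, 0.0234, 0.1813]
eef_rot: [-0.533, 0.464, -0.464, 0.534]
ft_force: [0.5, 0.1, -0.9]
finger_gap: 0.0385
```

```bash
python3 - <<'E'
from h import *
o=env.get_obs(); e=o['eef_pos']; print(o['time'],e,o['ft_force'],o['finger_gap'])
im=[]
for n,pt in(('side',[.55,-.19,.11]),('top',[.55,-.17,.1])):
    p,d=save(n,n+'6'); u,v=proj(n,[pt])[0].astype(int); print(n,u-40,v-40)
    im.append(cv2.resize(p[v-40:v+40,u-40:u+40,::-1],(400,400),interpolation=cv2.INTER_CUBIC))
cv2.imwrite('pics/c6.png',np.hstack(im))
E
```

```text
12.9833 [0.5441157  0.0234171  0.18134813] [ 0.45520432  0.06510781 -0.94299425] 0.038501487200801494
side 264 151
top 282 193
```

View pics/c6.png

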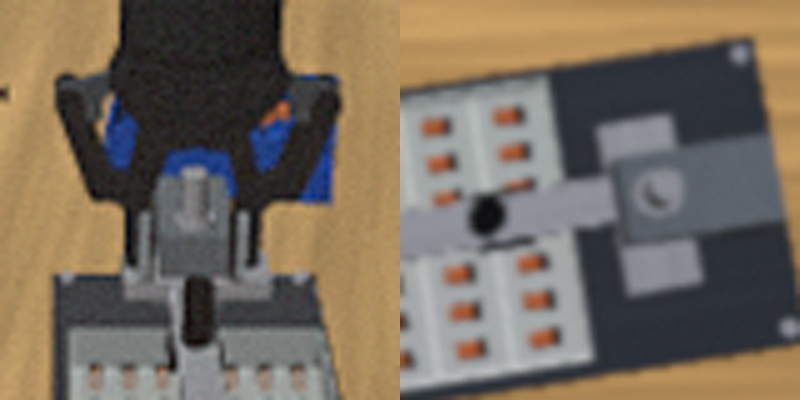

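The pin has dropped. In the side view its top is at about row 186 (185.4 predicted fully home, 178.7 while standing), and the collar covers the lug hole. The bar still leans against the pin where I stopped, so I'll go back and ease it to the middle of its play.

```bash
python3 - <<'E'
from h import *
for n,bx in(('side',(298,308,180,196)),('top',(325,340,222,240))):
    z=np.load(f'pics/{n}6.npz'); u,v=np.meshgrid(range(bx[0],bx[1]),range(bx[2],bx[3])); d=z['d'][v,u].ravel()
    P=ptd(n,np.c_[u.ravel(),v.ravel()],d); ok=d>0
    print(n,'maxz',np.sort(P[ok,2])[-8:].round(4)); 
    k=ok&(P[:,2]>.118); print(P[k].mean(0).round(4),k.sum()); k=ok&(abs(P[:,2]-.096)<.006); print(n,P[k][:,2].mean(),k.sum())
print(onz('top',[[282+486.5/5-.5,193+215.5/5-.5]],.1))
E
```

```text
side maxz [0.258  0.2583 0.2584 0.2588 0.259  0.2593 0.2597 0.261 ]
[ 0.549  -0.0858  0.1871] 38
side 0.09359218162301088 59
top maxz [0.1275 0.1276 0.1278 0.128  0.128  0.1284 0.1287 0.1297]
[ 0.5561 -0.1963  0.1262] 35
top 0.09351106062923906 185
[[ 0.54185316 -0.31052183  0.1       ]]
```

Emit:
apply_moves([
  [-0.1, [0, -1, 0], 0],
  [-0.1, [0, -2.2, 0], 0],
  [-0.1, [0, -3.4, 0], 0],
  [-0.1, [0, -4.4, 0], 0],
  [-0.1, [0, -4.49, -0.8], 0],
  [-0.1, [0, -4.49, -1.8], 0],
  [-0.1, [0, -4.49, -2.8], 0],
  [-0.1, [0, -4.49, -3.4], 0],
  [-0.1, [0, -4.49, -3.6], 0],
  [-0.4, [0, -4.49, -3.6], 0],
  [-0.4, [0, -4.49, -3.6], 0],
  [-0.4, [0.05, -4.49, -3.6], 0],
])

```text
time: 14.08
eef_pos: [0.5466, -0.1136, 0.074]
eef_rot: [-0.533, 0.463, -0.464, 0.534]
ft_force: [0.1, -1.3, 0.4]
finger_gap: 0.0256
```

Top-camera depth puts the pin's top at about 0.126 m, so it is fully home. Now I'll feel for the other side of the bar's play.

Emit:
apply_moves([
  [-0.4, [0.03, 0, 0], 0],
  [-0.4, [0.06, 0.01, 0], 0],
  [-0.4, [0.09, 0.01, 0], 0],
  [-0.4, [0.09, 0.01, 0], 0],
  [-0.4, [0.09, 0.01, 0], 0],
])

```text
time: 14.5
eef_pos: [0.5487, -0.1129, 0.0728]
eef_rot: [-0.534, 0.464, -0.464, 0.534]
ft_force: [-0.1, 0.2, 0.6]
finger_gap: 0.0253
```

Emit:
apply_moves([
  [-0.4, [0.01, 0, 0], 0],
  [-0.4, [0.02, 0, 0], 0],
  [-0.4, [0.03, 0, 0], 0],
  [-0.4, [0.03, 0, 0], 0],
  [-0.4, [0.03, 0, 0], 0],
])

```text
time: 14.92
eef_pos: [0.5494, -0.113, 0.0725]
eef_rot: [0.534, -0.464, 0.464, -0.534]
ft_force: [-0.4, 0.2, -0.2]
finger_gap: 0.0256
```

Emit:
apply_moves([
  [-0.4, [0.01, 0, 0], 0],
  [-0.4, [0.02, 0, 0], 0],
  [-0.4, [0.02, 0, 0], 0],
  [-0.4, [0.02, 0, 0], 0],
])

```text
time: 15.25
eef_pos: [0.55, -0.113, 0.0726]
eef_rot: [0.534, -0.464, 0.464, -0.534]
ft_force: [0.4, -0.3, -0.3]
finger_gap: 0.0255
```

Emit:
apply_moves([
  [-0.4, [0.01, 0, 0], 0],
  [-0.4, [0.02, 0, 0], 0],
  [-0.4, [0.02, 0, 0], 0],
  [-0.4, [0.02, 0, 0], 0],
])

```text
time: 15.58
eef_pos: [0.5506, -0.1129, 0.0726]
eef_rot: [0.534, -0.464, 0.464, -0.534]
ft_force: [-0.2, 0.6, -0.7]
finger_gap: 0.0257
```

Emit:
apply_moves([
  [-0.4, [0.01, 0, 0], 0],
  [-0.4, [0.02, 0, 0], 0],
  [-0.4, [0.02, 0, 0], 0],
  [-0.4, [0.02, 0, 0], 0],
])

```text
time: 15.92
eef_pos: [0.5511, -0.1129, 0.0725]
eef_rot: [0.534, -0.464, 0.464, -0.534]
ft_force: [-1.8, 0.5, 0.6]
finger_gap: 0.0255
```

Emit:
apply_moves([
  [-0.4, [0.01, 0, 0], 0],
  [-0.4, [0.02, 0, 0], 0],
  [-0.4, [0.02, 0, 0], 0],
  [-0.4, [0.02, 0, 0], 0],
])

```text
time: 16.25
eef_pos: [0.5517, -0.1129, 0.0725]
eef_rot: [0.534, -0.464, 0.464, -0.534]
ft_force: [-2.0, -0.5, 0.3]
finger_gap: 0.0258
```

Emit:
apply_moves([
  [-0.4, [0.01, 0, 0], 0],
  [-0.4, [0.02, 0, 0], 0],
  [-0.4, [0.02, 0, 0], 0],
  [-0.4, [0.02, 0, 0], 0],
])

```text
time: 16.58
eef_pos: [0.5523, -0.1129, 0.0725]
eef_rot: [0.534, -0.464, 0.464, -0.534]
ft_force: [-2.4, 0.9, 0.9]
finger_gap: 0.0259
```

Emit:
apply_moves([
  [-0.4, [0.01, 0, 0], 0],
  [-0.4, [0.02, 0, 0], 0],
  [-0.4, [0.02, 0, 0], 0],
  [-0.4, [0.02, 0, 0], 0],
])

```text
time: 16.92
eef_pos: [0.5526, -0.1128, 0.0725]
eef_rot: [0.534, -0.464, 0.464, -0.534]
ft_force: [-4.5, 1.8, 1.6]
finger_gap: 0.0257
```

Emit:
apply_moves([
  [-0.4, [-0.06, -0.01, 0], 0],
  [-0.4, [-0.12, -0.02, 0], 0],
  [-0.4, [-0.18, -0.03, 0], 0],
  [-0.4, [-0.23, -0.03, 0], 0],
  [-0.4, [-0.27, -0.04, 0], 0],
  [-0.4, [-0.28, -0.04, 0], 0],
  [-0.4, [-0.28, -0.04, 0], 0],
])

```text
time: 17.5
eef_pos: [0.5447, -0.1142, 0.0727]
eef_rot: [-0.534, 0.464, -0.464, 0.534]
ft_force: [-1.4, -0.2, 0.0]
finger_gap: 0.0257
```

Emit:
apply_moves([
  [-0.4, [-0.01, 0, 0], 0],
  [-0.4, [-0.02, 0, 0], 0],
  [-0.4, [-0.02, 0, 0], 0],
  [-0.4, [-0.02, 0, 0], 0],
])

```text
time: 17.83
eef_pos: [0.5444, -0.1143, 0.0727]
eef_rot: [-0.534, 0.464, -0.464, 0.534]
ft_force: [2.5, -0.9, 0.1]
finger_gap: 0.0255
```

Emit:
apply_moves([
  [-0.4, [-0.01, 0, 0], 0],
  [-0.4, [-0.02, 0, 0], 0],
  [-0.4, [-0.02, 0, 0], 0],
  [-0.4, [-0.02, 0, 0], 0],
])

```text
time: 18.17
eef_pos: [0.5436, -0.1143, 0.0727]
eef_rot: [-0.534, 0.464, -0.464, 0.534]
ft_force: [2.2, -2.1, -0.1]
finger_gap: 0.0259
```

Emit:
apply_moves([
  [-0.4, [0.05, 0, 0], 0],
  [-0.4, [0.1, 0, 0], 0],
  [-0.4, [0.14, 0.02, 0], 0],
  [-0.1, [0.14, 0.02, 0], 0],
  [-0.1, [0.14, 0.02, 0], 0],
  [-0.1, [0.14, 0.02, 0.6], 0],
  [-0.1, [0.14, 0.02, 1.6], 0],
  [-0.1, [0.14, 0.02, 2.8], 0],
  [-0.1, [0.14, 0.02, 4], 0],
  [-0.1, [-1, 0.02, 4.8], 0],
  [-0.1, [-2.2, 0, 4.8], 0],
  [-0.1, [-3.4, 0, 4.8], 0],
])

```text
time: 19.17
eef_pos: [0.4411, -0.1142, 0.2178]
eef_rot: [-0.533, 0.463, -0.465, 0.534]
ft_force: [-0.3, -1.1, -1.5]
finger_gap: 0.0384
```

Emit:
apply_moves([
  [-0.1, [-1, -0.5, 0], 0],
  [-0.1, [-2, -1, 0], 0],
  [-0.1, [-3, -2, 0], 0],
  [-0.1, [-3.5, -3, 0], 0],
  [-0.1, [-3.5, -4, 0], 0],
  [-0.1, [-3.5, -5, 0], 0],
  [-0.1, [-3.5, -5, 0], 0],
  [-0.1, [-3.5, -5, 0], 0],
])

```text
time: 19.83
eef_pos: [0.336, -0.2651, 0.2164]
eef_rot: [-0.533, 0.465, -0.464, 0.533]
ft_force: [-0.3, 0.0, 0.7]
finger_gap: 0.0384
```

```bash
python3 - <<'E'
from h import *
o=env.get_obs(); e=o['eef_pos']; print(o['time'],e,o['ft_force'],o['finger_gap'])
im=[]
for n,pt in(('side',[.55,-.19,.11]),('top',[.55,-.17,.1])):
    p,d=save(n,n+'7'); u,v=proj(n,[pt])[0].astype(int); print(n,u-30,v-30)
    im.append(cv2.resize(p[v-30:v+30,u-30:u+30,::-1],(400,400),interpolation=cv2.INTER_CUBIC))
    U,V=np.meshgrid(range(u-25,u+25),range(v-25,v+25)); dd=d[V,U].ravel(); P=ptd(n,np.c_[U.ravel(),V.ravel()],dd)
    k=(dd>0)&(P[:,2]>.118)&(P[:,2]<.14)&(abs(P[:,0]-.555)<.02)&(abs(P[:,1]+.197)<.02); print(n,P[k].mean(0).round(4),np.median(P[k,2]),k.sum())
    k=(dd>0)&(abs(P[:,2]-.1)<.01)&(abs(P[:,0]-.55)<.02)&(abs(P[:,1]+.112)<.02); print('knob',P[k].mean(0).round(4))
cv2.imwrite('pics/c7.png',np.hstack(im))
E
```

```text
19.8333 [ 0.33595916 -0.26510007  0.216388  ] [-0.29998433  0.0452012   0.68728467] 0.03842809601991029
side 274 161
side [ 0.5541 -0.1938  0.1239] 0.12476981236841256 21
knob [ 0.5456 -0.1094  0.0969]
top 292 203
top [ 0.5557 -0.1963  0.1255] 0.12605267539668696 37
knob [ 0.5476 -0.113   0.0999]
```

View pics/c7.png

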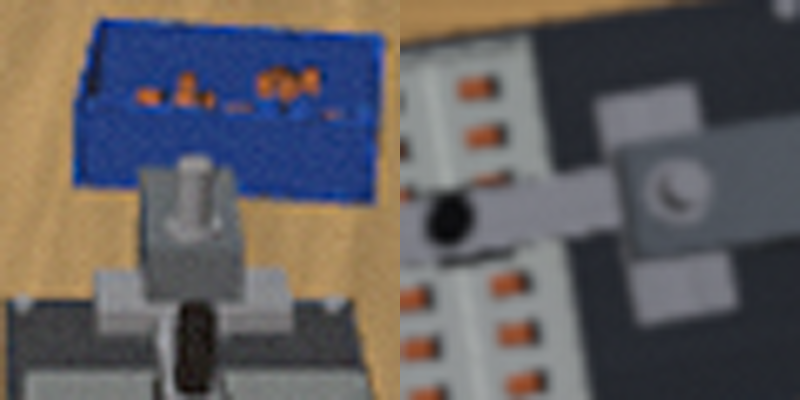

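The pin is upright and home: its collar sits flat on the lug, its top is at 0.126 m, and the gripper is well clear. Handing in.

```bash
python3 -c "
from cell import env
print(env.job_done())"
```

```text
the job is handed in; nothing more can be done
None
```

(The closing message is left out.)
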